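# Move the snap lid to the packed lunch box

## Task

Two small lunch boxes stand on the worktop; the empty one wears the only snap-fit lid and the other holds a teaspoon. Gently pinch the two opposite side tabs of the lid together to free it, lift it off, and snap it onto the box with the teaspoon: press it down by feel until it is fully home and level and both tabs have sprung back out. Never pry, squeeze or press hard, and leave the teaspoon in its box and the garlic, lemon and salt shaker where they are.

Things in the scene. Friction and masses are not known exactly. Their poses are not given: they have to be found in the camera images.
- lid_center (a point): Centre of the grey snap lid (154 x 54 x 16 mm, about 110 g), midway between its tabs, 8 mm above its underside and 8 mm below its flat top; x along its length, y to its left tab, z up. A ribbed tab, 28 long x 12 mm tall, stands out mid-way along each long side at this height: 66 mm across both when out, 56 mm pressed in. Latched, this point is 54 to 56 mm above its box's underside; unlatched 3 to 6 mm higher.
- lid_post (a point): Tip of one of four round-ended posts (10 mm thick) under the lid's corners, 19 mm below its underside. They enter the box's inside with about 1 mm to spare all round. Ramped hooks on the tabs, reaching 17.5 mm below the underside, hold under ledges in the box's long walls. The lid fits either way round.
- box_empty: White open box that wears the lid at the start, nothing in it: 150 (x) x 50 (y) x 46 mm high, walls 4 mm. Origin at the centre of its underside, 11 mm above the worktop on four suction feet that hold it fast but are soft: pressed down it sinks up to 9 mm. A sprung black seal strip rises up to 5 mm above the rim and pushes the lid up with 2.5 N (fully up) to 7 N (flush with the rim).
- box_spoon: Second, identical box, open, the teaspoon in it; same origin, axes, feet and seal. The lid catches when pressed to within 1 mm of the rim: about 10 to 16 N at its middle with the tabs left alone (the hooks ride in), less with the tabs held in and then let go. The box sinks by several mm meanwhile, so a height alone does not tell. Lid or box breaks above 25 N.
- tab_left (a joint): Travel of the sprung tab on the lid's +y side, m: 0 fully out, 0.005 pressed fully in. Its spring pushes back with 3 N (out) to 6 N (in); its hook is clear of the ledge from 0.0035 on. A tab breaks above 30 N.
- tab_right (a joint): The same for the tab on the lid's -y side.
- spoon_center (a point): Centre of the metal teaspoon, 132 x 28 x 10 mm, lying in its box along the box's length.
- garlic: Garlic bulb, about 55 mm, a bystander; origin under its centre.
- lemon: Lemon, 70 x 50 x 50 mm, a bystander; origin under its centre.
- salt_shaker: Salt shaker, 44 mm across, 90 mm tall, a bystander; origin under its centre.

How it is judged:
On the way, in this order (a step that is already met when the one before it is completed fails the run):
1. both tabs are pressed in together while the lid is still on the empty box (value of joint each of tab_left, tab_right above 0.0032 m and distance between lid_center and box_empty below 0.068 m), for 0.1 s.
2. the lid is lifted clear of the empty box (z of lid_center in the frame of box_empty above 0.08 m), for 0.1 s.
At the end, for the whole second after the job is handed in: Lid latched on the teaspoon's box: centre within 4 mm along and 3.5 mm across of the box's, 52 to 56.8 mm above its underside, in line within 0.06 rad, level within 0.035 rad, tabs out (under 2 mm pressed), at rest; spoon centre in that box, within 25 mm of its centre, under 30 mm high (x of lid_center in the frame of box_spoon between -0.004 and 0.004 m and y of lid_center in the frame of box_spoon between -0.0035 and 0.0035 m and z of lid_center in the frame of box_spoon between 0.052 and 0.0568 m and angle between the x axis of lid_center and the x axis of box_spoon, either way round below 0.06 rad and angle between lid_center's own z axis and vertical below 0.035 rad and value of joint each of tab_left, tab_right below 0.002 m and linear speed of lid below 0.01 m/s and z of spoon_center in the frame of box_spoon below 0.03 m and horizontal distance between spoon_center and box_spoon below 0.025 m); the robot touches nothing.
It fails at once if a tab is squeezed with more than 30 N (contact force between the fingers and tab_left above 30 N or contact force between the fingers and tab_right above 30 N).
It fails at once if the lid is torn at or pressed on a box with more than 25 N (contact force between lid and box_empty above 25 N or contact force between lid and box_spoon above 25 N).
It fails at once if the garlic, lemon or salt shaker is shifted by more than 20 mm (distance of any of garlic, lemon, salt_shaker from where it was at the start of the episode above 0.02 m).
It also fails if it takes over 54 s, if anything falls off the work surface, if the arm or the gripper's body presses on something with over 40 N, if the wrist force passes 120 N, or if a joint passes its speed limit or range.

## Robot

A 6-joint arm with a two-finger parallel gripper is mounted at the origin on a cart in front of the work surface, level with it; the furniture and walls round the work are solid. World frame = base frame: x ahead of the robot, y to its left, z up, the work surface at z = 0. Lengths are in m, angles in rad, forces in N, time in s.
With the tool pointing down it reaches from about 0.375 to 0.9 m from the base axis. Payload 3.1 kg.
Tool frame: the origin (TCP) lies on the centre line of the jaws, within the pads' length; the fingertips stand 25 mm ahead of it and the grasp point (between the pads) lies 6 mm ahead of it; z points along the fingers, y is the line along which they close (so a half turn about z gives the same grasp; the last joint's range is limited). The gripper opens to 87 mm and grips with 3 to 60 N. Pads are 19 mm wide; open, the fingers measure 117 mm over their backs; the gripper's body (75 mm by 190 mm) begins 51 mm behind the grasp point.
Start: joints at [0.995, 0.527, 1.433, -0, 1.181, -0.178], TCP at [0.242, 0.576, 0.248] pointing down, gripper open.
Joint ranges: [-3.08, 3.08], [-0.75, 2.2], [0.22, 2.44], [-1.43, 4.57], [0, 2.65], [-2.85, 2.85]. Speed limits (rad/s): [2.79, 2.79, 3.14, 3.14, 3.14, 3.14].

## Interface

Orientations are given as [roll, pitch, yaw] about the fixed x, y, z axes, in that order (R = Rz(yaw) Ry(pitch) Rx(roll)).
In Python, from bench import manip, snapshot, camera_model gives the robot as it stands. The module is installed in compiled form; this text tells all that it offers. Calls block until the motion is done:
- manip.move_ptp(position, orientation): joint-space move of the TCP to a pose.
- manip.move_l(position, attitude=None, feed=0.15, guard=None): straight line of the TCP; attitude=None keeps the orientation; feed is the mean speed in m/s. With guard (N) it stops when the force on the tool has changed by that much, and returns True; else False.
- manip.move_j(angles): joint-space move.
- manip.let_go() and manip.grab(strength=None): open the fingers fully, or close them until they stop; strength is the grip in N (None keeps the last).
- manip.hold(seconds).
- manip.solve_ik(position, orientation): joint angles nearest the present ones, or None.
- manip.observe(): the state.
- snapshot(name): name is "scene" or "top" or "wrist"; returns the picture (420x560x3 uint8, blue, green, red); there is no depth.
- camera_model(name): a dict with "intrinsics" (3x3 intrinsics, pixels), "k1" (the pictures are not rectified: a ray, as slopes to the right and down, at radius r is drawn at 1 + k1 r^2 times it, then the intrinsics apply), "world_to_cam" (4x4, takes a point from world to camera coordinates); the wrist camera has in their place "T_tool_cam" (4x4, takes a point from camera to tool coordinates, whose origin is the TCP and whose axes are the flange's). Camera axes: x right, y up, looking along -z (the intrinsics and any distortion apply to the point x, -y, -z); pixel columns grow to the right and rows downward; lengths in m; the calibration is good to about 2 mm. A picture is of the moment at which its call begins: read the wrist's pose just before it. camera_model takes no time and is no camera call.
A pose or a line that the arm cannot do raises manip.Unreachable and nothing moves.
- manip.close_job(): hands the job in; it is judged then, once.
The state is a dict: "time_s": time; "joint_positions": joint angles; "dq": joint speeds; "effort": joint torques, N m; "ee_pos": TCP position; "tool_rot": TCP orientation; "force": force on the tool from outside, world axes, zero at the start; "wrist_torque": the same for the moment, N m; "opening": finger opening in m; "finger_force": force on a finger pad.
Only numpy, scipy, OpenCV 4.12 (cv2) and the standard library are available. Lean on these libraries where they do the work, as an engineer would, in place of code of your own. Each camera call takes 0.05 s, during which the arm holds its last target. There are 200 camera calls.

## Working session

There is one attempt and no reset: what is moved stays moved. The work goes in short steps, each a Python script; the robot and the scene stay as the last script left them, time stands still between calls to the robot, and variables do not carry over. Pictures are saved under pics/ and viewed, at most 10 in all, crops included, and the job is handed in when it is done.

```bash
mkdir -p pics
cat > h.py <<'E'
import numpy as np, cv2
from bench import manip, snapshot, camera_model
from scipy.spatial.transform import Rotation as R
def cam(name, obs=None):
    c=camera_model(name); K=np.array(c["intrinsics"]); k1=c["k1"]
    if name=="wrist":
        o=obs; T=np.eye(4); rot=np.array(o["tool_rot"]); T[:3,:3]=R.from_euler('xyz',rot).as_matrix() if rot.size==3 else rot.reshape(3,3)
        T[:3,3]=o["ee_pos"]; C=T@np.array(c["T_tool_cam"])
    else: C=np.linalg.inv(np.array(c["world_to_cam"]))
    return K,k1,C
def ray(cm,uv):
    K,k1,C=cm
    p=cv2.undistortPoints(np.array(uv,float).reshape(-1,1,2),K,np.array([k1,0,0,0.]),None,None).reshape(-1,2)
    d=np.c_[p[:,0],-p[:,1],-np.ones(len(p))]@C[:3,:3].T
    return C[:3,3],d
def plane(cm,uv,z):
    o,d=ray(cm,uv); return o+d*((z-o[2])/d[:,2])[:,None]
E
python3 - <<'E'
from h import *
o=manip.observe(); print({k:np.round(v,4) for k,v in o.items()})
for n in("scene","top","wrist"):
    cv2.imwrite(f"pics/{n}0.png",snapshot(n)); print(n,camera_model(n))
a=[cv2.imread(f"pics/{n}0.png") for n in("scene","top")]
E
```

```text
{'time_s': np.float64(0.0), 'joint_positions': array([ 0.9945,  0.5284,  1.4339, -0.    ,  1.1814, -0.1785]), 'dq': array([-0.0018,  0.0002,  0.0007, -0.0017,  0.0016,  0.0001]), 'effort': array([-5.00000e-04, -4.40052e+01, -1.76594e+01,  6.35000e-02,
        5.83000e-02, -2.00000e-04]), 'ee_pos': array([0.2417, 0.5756, 0.2466]), 'tool_rot': array([-3.1395e+00, -4.0000e-04,  2.7439e+00]), 'force': array([-0.7957,  0.0547, -0.0396]), 'wrist_torque': array([-0.0162,  0.0176,  0.0322]), 'finger_force': np.float64(0.0), 'opening': np.float64(0.0868)}
scene {'intrinsics': array([[538.90652816,   0.        , 277.13108468],
       [  0.        , 538.90652816, 209.39276501],
       [  0.        ,   0.        ,   1.        ]]), 'k1': -0.08553999776154841, 'world_to_cam': array([[-0.92643729, -0.37606261, -0.01705445,  0.41669536],
       [ 0.27044458, -0.69639192,  0.6647541 , -0.2315693 ],
       [-0.26186575,  0.61124071,  0.74686754, -0.81940547],
       [ 0.        ,  0.        ,  0.        ,  1.        ]])}
top {'intrinsics': array([[502.55801211,   0.        , 279.34960849],
       [  0
[... 242 characters left out ...]
1, -0.48825452],
       [-0.07908831,  0.00328999,  0.99686218, -0.97932728],
       [ 0.        ,  0.        ,  0.        ,  1.        ]])}
wrist {'intrinsics': array([[336.56377066,   0.        , 277.29050938],
       [  0.        , 336.56377066, 207.15473633],
       [  0.        ,   0.        ,   1.        ]]), 'k1': -0.08551842301618434, 'T_tool_cam': array([[-3.24845118e-04,  9.63278064e-01,  2.68505615e-01,
         7.29813276e-02],
       [ 9.99999947e-01,  3.23020357e-04,  5.09735226e-05,
        -3.82038534e-04],
       [-3.76311034e-05,  2.68505617e-01, -9.63278118e-01,
        -1.36747478e-01],
       [ 0.00000000e+00,  0.00000000e+00,  0.00000000e+00,
         1.00000000e+00]])}
```

View pics/top0.png

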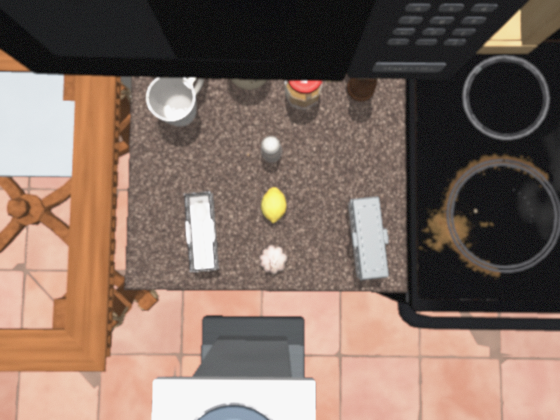

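View pics/scene0.png

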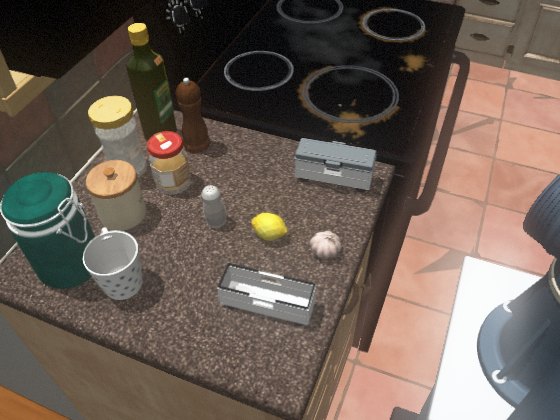

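The top view shows the lidded box centred near (369,239) and the open spoon box near (202,233), both with their long axis roughly along x. Garlic, lemon and shaker are between them at (273,260), (274,205) and (271,150). I'll take a rough position from these, then look at both from above with the wrist camera.

Run:
```python
from h import *
t=cam("top")
L=plane(t,[(353,200),(382,198),(387,277),(358,280)],.074); S=plane(t,[(188,195),(211,193),(216,270),(190,272)],.057)
for P in(L,S): print(P.mean(0).round(4), np.degrees(np.arctan2(*( (P[0]+P[1]-P[2]-P[3])[[1,0]]))))
print(plane(t,[(273,262),(274,205),(271,155)],.02).round(3))
E=[]
for y0 in(np.pi,0):
  for n,P in(("S",S),("L",L)):
    c=P.mean(0); print(n,y0,manip.solve_ik([c[0],c[1],.25],[np.pi,0,y0]))
yaw=np.pi
for n,P in(("S",S),("L",L)):
    c=P.mean(0)
    manip.move_ptp([c[0],c[1],.25],[np.pi,0,yaw]); manip.hold(.2)
    o=manip.observe(); cv2.imwrite(f"pics/w{n}.png",snapshot("wrist")); np.save(f"pics/w{n}.npy",np.r_[o["ee_pos"],o["tool_rot"]]); print(o["time_s"],o["ee_pos"],o["tool_rot"],o["force"])
cv2.imwrite("pics/both.png",cv2.resize(np.hstack([cv2.imread("pics/wS.png")[:,80:480],cv2.imread("pics/wL.png")[:,80:480]]),(800,420)))
```

```text
[ 0.4298 -0.2553  0.074 ] 3.3280044175994794
[0.4387 0.0627 0.057 ] 3.89948820996887
[[ 0.383 -0.074  0.02 ]
 [ 0.495 -0.075  0.02 ]
 [ 0.596 -0.068  0.02 ]]
S 3.141592653589793 [-0.11118155  0.27994903  1.86612841  0.          0.99551521 -1.68197788]
L 3.141592653589793 [-0.75995096  0.35668713  1.73793847  0.          1.04696705 -2.33074729]
S 0 [-1.11181549e-01  2.79949030e-01  1.86612841e+00 -4.44089210e-16
  9.95515210e-01  1.45961478e+00]
L 0 [-7.59950959e-01  3.56687127e-01  1.73793847e+00 -4.44089210e-16
  1.04696705e+00  8.10845368e-01]
2.3333 [0.43877655 0.06324418 0.24997577] [ 3.14152689e+00  3.53269400e-05 -3.14050024e+00] [0.06993169 0.50498811 0.53028442]
3.7917 [ 0.43011622 -0.25398879  0.25006694] [ 3.14132474e+00 -4.28787030e-05 -3.13943044e+00] [-0.24248233 -0.27766061  0.61622054]
```

View pics/both.png

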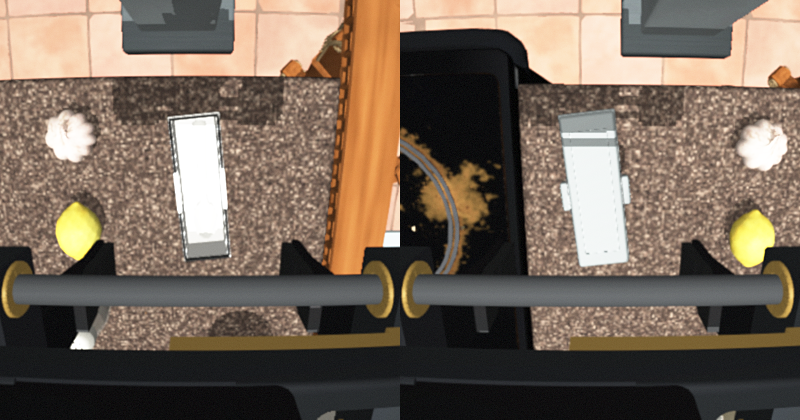

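Both look as expected: left, the open spoon box (rim about (168..229, 113..260) in the half-picture); right, the lid with both tabs visible at (565,197) and (627,190). Next, fitting both rectangles.

```bash
cat >> h.py <<'E'
def rect(img,roi,mode,k):
    x,y,w,h=roi; c=img[y:y+h,x:x+w]; hsv=cv2.cvtColor(cv2.medianBlur(c,3),cv2.COLOR_BGR2HSV)
    S,V=hsv[...,1].astype(int),hsv[...,2].astype(int)
    m=((S<45)&(V>80)) if mode=="lid" else (((S<45)&(V>80))|(V<38))
    m=m.astype(np.uint8)*255
    m=cv2.morphologyEx(m,cv2.MORPH_CLOSE,np.ones((5,5)))
    m=cv2.morphologyEx(m,cv2.MORPH_OPEN,np.ones((k,9),np.uint8))
    cs,_=cv2.findContours(m,cv2.RETR_EXTERNAL,cv2.CHAIN_APPROX_NONE); cn=max(cs,key=cv2.contourArea)+np.array([x,y])
    b=cv2.boxPoints(cv2.minAreaRect(cn)); i=np.argsort(b[:,1]); t=b[i[:2]]; u=b[i[2:]]
    return np.r_[t[np.argsort(t[:,0])],u[np.argsort(u[:,0])]],cn   # TL TR BL BR
def pose(P):
    d=(P[0]+P[1]-P[2]-P[3])[:2]; return P.mean(0), np.arctan2(-d[1],-d[0]), np.linalg.norm(d)/2, np.linalg.norm((P[1]+P[3]-P[0]-P[2])[:2])/2
E
python3 - <<'E'
from h import *
out=[]
for n,roi,mode,k,z in(("S",(225,95,110,180),"box",25,.060),("L",(225,95,110,180),"lid",45,.074)):
    im=cv2.imread(f"pics/w{n}.png"); p=np.load(f"pics/w{n}.npy"); b,cn=rect(im,roi,mode,k)
    P=plane(cam("wrist",dict(ee_pos=p[:3],tool_rot=p[3:])),b,z); print(n,b.round(1).tolist(),[np.round(v,4) for v in pose(P)])
    x,y,w,h=roi; c=cv2.resize(im[y:y+h,x:x+w],None,fx=3.3,fy=3.3,interpolation=cv2.INTER_CUBIC)
    q=((b-[x,y]+.5)*3.3-.5).astype(int)[[0,1,3,2]]; cv2.polylines(c,[q],True,(0,0,255),1); out.append(c)
cv2.imwrite("pics/fit.png",np.hstack(out))
E
```

```text
S [[247.10000610351562, 115.19999694824219], [299.5, 110.5], [260.20001220703125, 261.8999938964844], [312.5, 257.29998779296875]] [array([0.4394, 0.0656, 0.06  ]), np.float64(0.0895), np.float64(0.1503), np.float64(0.0525)]
L [[240.10000610351562, 111.30000305175781], [300.1000061035156, 107.80000305175781], [249.3000030517578, 267.29998779296875], [309.29998779296875, 263.70001220703125]] [array([ 0.4294, -0.2567,  0.074 ]), np.float64(0.0573), np.float64(0.153), np.float64(0.0576)]
```

View pics/fit.png

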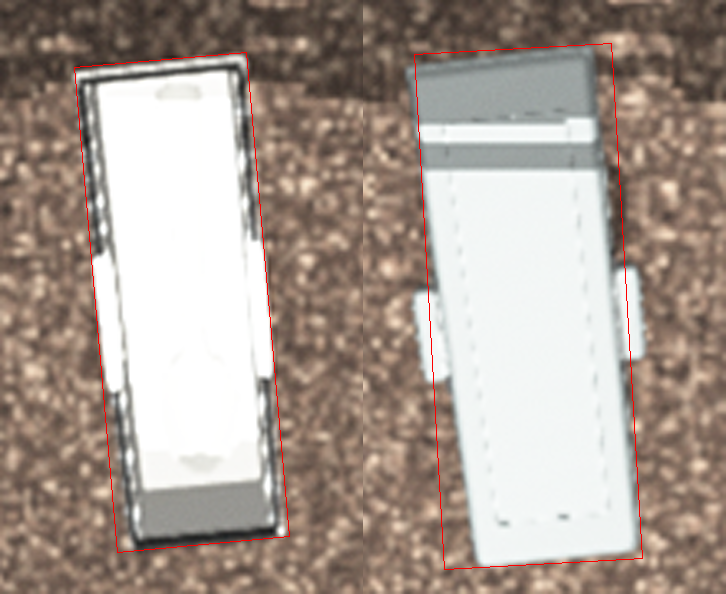

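The rectangles need to be fitted on the metric plane, because perspective makes the pixel outline a trapezoid, and the tab zone has to be left out.

```bash
cat >> h.py <<'E'
def fit(n,roi,mode,z,dbg=True):
    im=cv2.imread(f"pics/{n}.png"); p=np.load(f"pics/{n}.npy"); cm=cam("wrist",dict(ee_pos=p[:3],tool_rot=p[3:]))
    x,y,w,h=roi; hsv=cv2.cvtColor(im[y:y+h,x:x+w],cv2.COLOR_BGR2HSV)
    S,V=hsv[...,1].astype(int),hsv[...,2].astype(int)
    m=((S<40)&(V>90)); 
    if mode=="box": m|=(V<35)
    m=cv2.morphologyEx(m.astype(np.uint8)*255,cv2.MORPH_CLOSE,np.ones((3,3)))
    m=cv2.morphologyEx(m,cv2.MORPH_OPEN,np.ones((7,7),np.uint8))
    cn=max(cv2.findContours(m,cv2.RETR_EXTERNAL,cv2.CHAIN_APPROX_NONE)[0],key=cv2.contourArea).reshape(-1,2)+[x,y]
    P=plane(cm,cn,z)[:,:2]
    c=P.mean(0); a=np.array([np.cos(.1),np.sin(.1)])
    for _ in range(6):   # lines of the four sides, tab zone and corners left out
        nrm=np.array([-a[1],a[0]]); s=(P-c)@a; t=(P-c)@nrm
        sl=(abs(s)>.027)&(abs(s)<.066); lo=[]
        A=[];off=[]
        for sg in(1,-1):
            k=sl&(t*sg>0); k&=abs(t-np.median(t[k]))<.004; f=np.polyfit(s[k],t[k],1); A.append(f[0]); off.append(f[1])
        e=[]
        for sg in(1,-1):
            k=(s*sg>0)&(abs(t)<.018); e.append(np.median(s[k]))
        c=c+a*np.mean(e)+nrm*np.mean(off); a=a+nrm*np.mean(A); a/=np.linalg.norm(a)
    print(n,"c",c.round(4),"yaw",np.arctan2(a[1],a[0]).round(4),"len",round(e[0]-e[1],4),"wid",round(off[0]-off[1],4),"slopes",np.round(A,3))
    return c,np.arctan2(a[1],a[0])
E
python3 - <<'E'
from h import *
fit("wS",(225,90,110,190),"box",.058); fit("wL",(225,90,110,190),"lid",.074)
E
```

```text
wS c [0.4379 0.0657] yaw 0.1004 len 0.1461 wid 0.0484 slopes [ 0.003 -0.003]
wL c [ 0.4295 -0.2564] yaw 0.116 len 0.1507 wid 0.0514 slopes [ 0. -0.]
```

Run:
```python
from h import *
def look(n,c,yaw,z):
    manip.move_ptp([c[0],c[1],z],[np.pi,0,yaw+np.pi-2*np.pi]); manip.hold(.3)
    o=manip.observe(); cv2.imwrite(f"pics/{n}.png",snapshot("wrist")); np.save(f"pics/{n}.npy",np.r_[o["ee_pos"],o["tool_rot"]])
roi=(225,85,110,190)
look("wS2",(.4379,.0657),.1004,.247); s=fit("wS2",roi,"box",.058)
look("wL2",(.4295,-.2564),.116,.263); l=fit("wL2",roi,"lid",.074)
np.save("fit.npy",np.array([[*s[0],s[1]],[*l[0],l[1]]])); print(manip.observe()["time_s"])
a=[]
for n in("wS2","wL2"): a.append(cv2.resize(cv2.imread(f"pics/{n}.png")[85:275,225:335],None,fx=3,fy=3))
cv2.imwrite("pics/al.png",np.hstack(a))
```

```text
wS2 c [0.4381 0.0653] yaw 0.1008 len 0.1462 wid 0.0486 slopes [ 0.004 -0.004]
wL2 c [ 0.4291 -0.2569] yaw 0.1147 len 0.1502 wid 0.0512 slopes [ 0.003 -0.003]
6.9833
```

View pics/al.png

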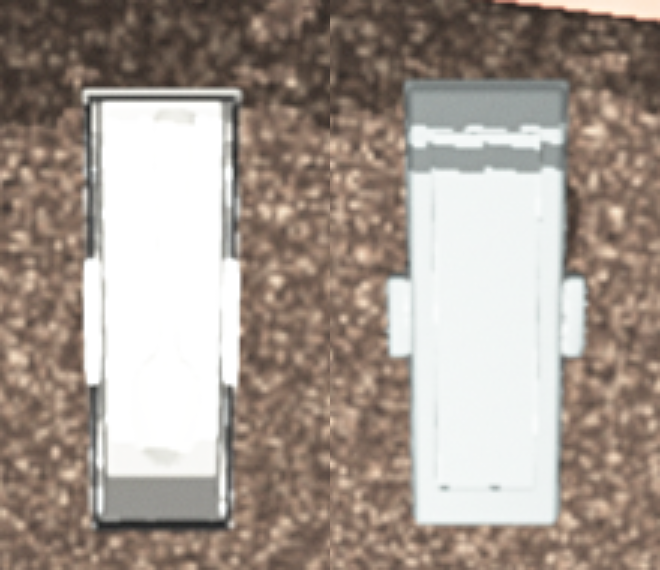

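The aligned view shows both boxes straight, with the lid's tabs at crop rows 278-355, midway along its length. I'll grasp now.

Run:
```python
from h import *
s,l=np.load("fit.npy"); q=[np.pi,0,l[2]-np.pi]
st=lambda t:(lambda o:print(t,round(o["time_s"],2),"pos",np.round(o["ee_pos"],4),"F",np.round(o["force"],2),"T",np.round(o["wrist_torque"],2),"open",round(float(o["opening"]),4),"ff",round(float(o["finger_force"]),2)))(manip.observe())
manip.move_l([l[0],l[1],.13],q,feed=.15)
print(manip.move_l([l[0],l[1],.075],q,feed=.06,guard=6)); st("down")
manip.grab(14); manip.hold(.4); st("grab")
```

```text
False
down 9.08 pos [ 0.4293 -0.257   0.0752] F [-0.01  0.38 -1.21] T [ 0.09 -0.03  0.06] open 0.0873 ff 0.0
grab 10.12 pos [ 0.4291 -0.2568  0.075 ] F [0.3  1.65 3.77] T [ 0.31  0.02 -0.  ] open 0.0557 ff 14.0
```

```bash
cat >> h.py <<'E'
def st(t):
    o=manip.observe(); print(t,round(o["time_s"],2),"pos",np.round(o["ee_pos"],4),"F",np.round(o["force"],2),"T",np.round(o["wrist_torque"],2),"open",round(float(o["opening"]),4),"ff",round(float(o["finger_force"]),2)); return o
E
python3 - <<'E'
from h import *
s,l=np.load("fit.npy")
manip.move_l([l[0],l[1],.090],feed=.03); st("up15")
manip.move_l([l[0],l[1],.18],feed=.12); manip.hold(.2); st("up")
cv2.imwrite("pics/sc1.png",snapshot("scene")); cv2.imwrite("pics/w3.png",snapshot("wrist"))
a=cv2.imread("pics/sc1.png")[90:310,200:440]; b=cv2.imread("pics/w3.png")[60:310,150:410]
cv2.imwrite("pics/lift.png",np.hstack([cv2.resize(a,(400,366)),cv2.resize(b,(400,366))]))
E
```

```text
up15 10.78 pos [ 0.429  -0.2569  0.09  ] F [-0.08  0.44 -0.47] T [0.04 0.03 0.01] open 0.0553 ff 14.0
up 11.88 pos [ 0.4287 -0.2566  0.1792] F [-0.62  0.01 -0.54] T [ 0.07  0.01 -0.02] open 0.0556 ff 14.0
```

View pics/lift.png

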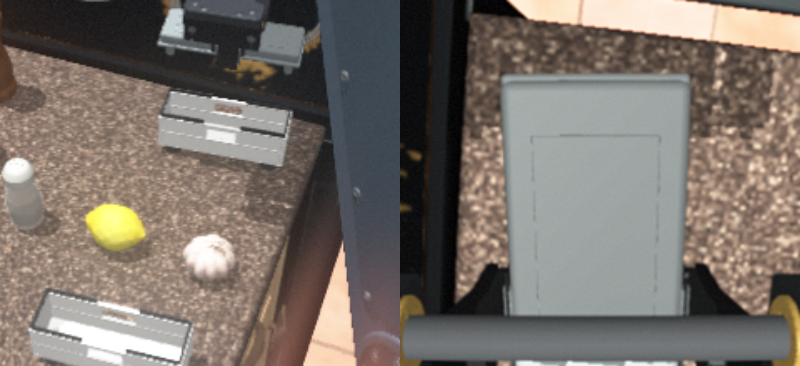

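The lid is off and held straight (bottom edge to post region level, tabs in the fingers); the empty box shows open. Next I'll carry it over and lower it by feel.

Run:
```python
from h import *
s,l=np.load("fit.npy"); q=[np.pi,0,s[2]-np.pi]
manip.move_ptp([s[0],s[1],.18],q)
manip.move_l([s[0],s[1],.105],q,feed=.12); manip.hold(.2); st("above")
print(manip.move_l([s[0],s[1],.083],q,feed=.02,guard=3)); manip.hold(.1); st("posts in?")
cv2.imwrite("pics/sc2.png",snapshot("scene")); cv2.imwrite("pics/sc2c.png",cv2.resize(snapshot("scene")[200:350,180:350],(680,600)))
```

```text
above 14.18 pos [0.4386 0.0652 0.1057] F [-0.2   0.55 -1.11] T [ 0.03  0.03 -0.01] open 0.0556 ff 14.0
False
posts in? 15.53 pos [0.4382 0.0652 0.0831] F [-0.39  1.1  -0.91] T [ 0.05 -0.   -0.02] open 0.0555 ff 14.0
```

View pics/sc2c.png

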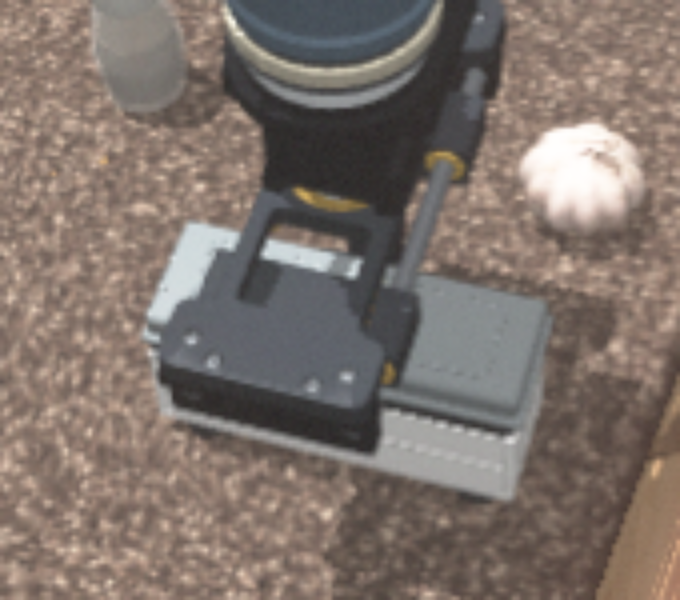

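The posts are in the box, with the lid lying level on it and no force yet. Now I'll press down in small steps with the tabs still held.

Run:
```python
from h import *
s,l=np.load("fit.npy"); x,y=s[:2]; f0=manip.observe()["force"][2]; z=.083
while z>.064:
    z-=.001; manip.move_l([x,y,z],feed=.02); manip.hold(.08); o=manip.observe(); d=o["force"][2]-f0
    print(round(z,3),round(o["ee_pos"][2],4),np.round(o["force"],2),round(d,2),np.round(o["wrist_torque"],2))
    if d>10.5: break
st("pressed")
```

```text
0.082 0.082 [-0.02  0.11 -1.59] -0.24 [ 0.07 -0.01  0.04]
0.081 0.081 [ 0.44  0.86 -1.24] 0.1 [0.06 0.07 0.05]
0.08 0.08 [-0.43  0.33 -2.56] -1.21 [ 0.05 -0.03  0.  ]
0.079 0.0791 [-0.31 -0.05 -0.06] 1.28 [ 0.09 -0.05  0.01]
0.078 0.0781 [0.   0.45 1.72] 3.07 [ 0.07  0.01 -0.02]
0.077 0.077 [1.04 0.08 1.52] 2.87 [ 0.13 -0.02  0.01]
0.076 0.076 [-0.06 -0.46  2.98] 4.32 [ 0.06 -0.06  0.03]
0.075 0.075 [0.31 0.35 3.93] 5.27 [ 0.09 -0.04  0.02]
0.074 0.074 [0.12 0.03 4.34] 5.68 [0.08 0.01 0.03]
0.073 0.0731 [ 0.99 -0.15  4.4 ] 5.74 [ 0.15 -0.07  0.07]
0.072 0.0721 [0.52 0.66 5.27] 6.62 [ 0.11 -0.1  -0.04]
0.071 0.0711 [-0.36  0.69  5.37] 6.71 [ 0.06 -0.03 -0.03]
0.07 0.0702 [0.05 2.11 7.45] 8.79 [ 0.06 -0.09 -0.03]
0.069 0.0693 [-0.41  0.3   7.97] 9.31 [ 0.08  0.02 -0.04]
0.068 0.0685 [-0.33 -0.51  9.43] 10.78 [0.08 0.05 0.04]
pressed 20.62 pos [0.4382 0.0652 0.0685] F [-0.33 -0.51  9.43] T [0.08 0.05 0.04] open 0.0559 ff 14.0
```

Force has passed the 7 N of the flush seal, so the lid is at the rim. I'll ease the grip in steps so the tabs can spring into the ledges.

Run:
```python
from h import *
for g in(5,4,3):
    manip.grab(g); manip.hold(.2); st(g)
manip.let_go(); manip.hold(.3); st("open")
```

```text
5 21.17 pos [0.4381 0.0652 0.068 ] F [-0.07  0.09  4.72] T [ 0.05 -0.11  0.04] open 0.0591 ff 5.0
4 21.64 pos [0.438  0.0652 0.068 ] F [ 1.82 -0.34  3.55] T [ 0.09 -0.07 -0.04] open 0.063 ff 4.0
3 22.07 pos [0.438  0.0652 0.0679] F [0.85 0.91 2.72] T [ 0.03 -0.05  0.02] open 0.0659 ff 3.0
open 23.06 pos [0.4381 0.0652 0.068 ] F [-0.49 -0.03  0.89] T [ 0.06  0.03 -0.  ] open 0.0868 ff 0.0
```

Run:
```python
from h import *
s,l=np.load("fit.npy"); x,y=s[:2]
manip.move_l([x,y,.125],feed=.12); manip.grab(5); manip.hold(.2); f0=st("closed")["force"][2]
manip.move_l([x,y,.108],feed=.05); z=.108
while z>.086:
    z-=.001; manip.move_l([x,y,z],feed=.02); manip.hold(.06); o=manip.observe(); d=o["force"][2]-f0
    print(round(z,3),round(o["ee_pos"][2],4),round(d,2),end=" | ")
    if d>7: break
st("end")
```

```text
closed 25.41 pos [0.4381 0.0653 0.125 ] F [ 0.47 -0.31 -0.16] T [-0.02  0.06 -0.  ] open 0.0007 ff 0.0
0.107 0.1071 -0.47 | 0.106 0.106 0.2 | 0.105 0.105 -0.32 | 0.104 0.104 0.19 | 0.103 0.103 0.98 | 0.102 0.102 0.21 | 0.101 0.101 -0.29 | 0.1 0.1 -0.92 | 0.099 0.0991 0.95 | 0.098 0.0981 3.76 | 0.097 0.097 5.24 | 0.096 0.0961 5.5 | 0.095 0.0952 7.46 | end 29.91 pos [0.4382 0.0652 0.0952] F [-0.46  0.42  7.31] T [ 0.07  0.09 -0.  ] open 0.0007 ff 3.2
```

Contact came at TCP z 0.099, so the lid top is at 74 mm. That is the latched height; an unlatched lid would touch at 0.102 or higher. I'll press on a little to be sure both sides are home, then retreat and check.

Run:
```python
from h import *
s,l=np.load("fit.npy"); x,y=s[:2]; z=.095
while z>.088:
    z-=.001; manip.move_l([x,y,z],feed=.02); manip.hold(.06); o=manip.observe(); d=o["force"][2]+.16
    print(round(z,3),round(d,2),end=" | ")
    if d>12.5: break
manip.move_l([x,y,.12],feed=.06)
manip.move_l([x,y,.263],feed=.15); manip.let_go(); manip.hold(.2); o=st("up")
cv2.imwrite("pics/wF.png",snapshot("wrist")); np.save("pics/wF.npy",np.r_[o["ee_pos"],o["tool_rot"]])
print(fit("wF",(225,85,110,190),"lid",.074), s)
manip.move_ptp([.40,-.25,.28],[np.pi,0,np.pi]); st("away")
a=snapshot("scene")[230:340,205:330]; b=cv2.imread("pics/wF.png")[85:275,225:335]
cv2.imwrite("pics/final.png",np.hstack([cv2.resize(a,(450,396),interpolation=cv2.INTER_CUBIC),cv2.resize(b,(229,396))]))
```

```text
0.094 7.76 | 0.093 9.06 | 0.092 11.09 | 0.091 12.14 | 0.09 12.79 | up 34.92 pos [0.4381 0.0653 0.263 ] F [-0.95 -0.57 -0.2 ] T [0.07 0.02 0.06] open 0.0867 ff 0.0
wF c [0.4384 0.0647] yaw 0.1019 len 0.1504 wid 0.0511 slopes [-0.001  0.001]
(array([0.43835279, 0.06472298]), np.float64(0.10188703224772785)) [0.43808496 0.06525417 0.10080231]
away 36.17 pos [ 0.4    -0.249   0.2798] F [-0.26 -0.61 -0.89] T [0.03 0.   0.01] open 0.0873 ff 0.0
```

View pics/final.png

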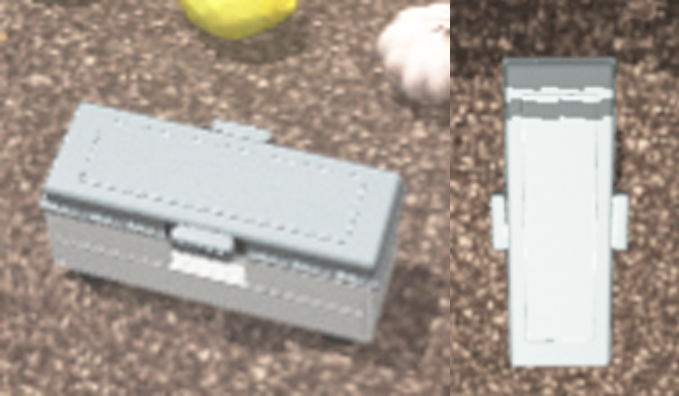

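The final pictures show the lid level and seated, its tabs standing out on both sides at (203,240) and (240,130). It is within about 0.6 mm and 0.001 rad of the spoon box, so I'm handing in.

```bash
python3 -c "
from h import *
print(manip.close_job())"
```

```text
the job is handed in; nothing more can be done
None
```

The lid is now on the teaspoon's box; by touch and camera it is latched, level and has both tabs out, and I handed the job in just after 36 s (no verdict was returned).

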